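# Find and press the concealed catch of a tool chest

## Task

One of the six square wooden inlays in the flat top of the small chest is a concealed catch: all six look the same, but this one gives when pressed. With the fingertips feel across the inlays, pressing them one by one, until you find the catch, and push it fully home so that the chest's flap pops up and stays up, then take the hand clear. Do not touch the flap itself, and neither pick up nor disturb the loose things round the chest.

Things in the scene. Friction and masses are not known exactly. Their poses are not given: they have to be found in the camera images.
- chest: Low wooden chest fixed to the bench, 164 mm deep (its x), 322 mm long (its y), flat top 68 mm above the bench. Origin: on the bench, under the middle of the inlaid panel; z up. The panel is 144 mm along x, 216 mm along y; beyond it at the -y end (past y = -120 mm) lies the flap. Beware: to the left behind it a fixed drill stand, 0.57 m tall, fills x 0.60 to 0.88, y -0.12 to 0.12 m.
- panel (a point): Middle of the panel's top, axes as the chest's. Six darker square inlays, 54 mm wide, flush with the top, a 2 mm gap round each, in two rows of three: centres at x = -36 and +36 mm, y = -72, 0 and +72 mm from here. Five are solid and rigid; one, any of the six, is the catch.
- catch (a joint): Travel of the catch inlay, m: 0 flush with the panel, 0.008 fully home (8 mm down, where it meets a hard stop). It moves straight down against about 4 N, has no return spring and stays where it is pushed. Its motion lifts the flap through a linkage.
- flap (a joint): Angle of the flap, rad: 0 shut, level with the panel; rises by 0.05 for each mm of the catch's travel, to 0.4 when the catch is fully home, and stays there.
- flap_board: The flap: wooden board 140 mm (chest x) by 80 mm (chest y), 9 mm thick, level with the panel's top when shut. Its hinge lies beside the panel at chest y = -121 mm, where the origin is; the free edge at chest y = -203 mm rises about 32 mm. Not to be touched: it opens by itself.
- battery_pack: Loose tool battery pack, 121 x 75 x 65 mm, on the bench past the chest's +y end; origin at the centre of its underside. Leave alone.
- chuck_key: Loose steel T-handled drill chuck key, 60 x 64 x 17 mm, on the bench past the chest's +y end; origin at the centre of its underside. Leave alone.
- pencil: Loose carpenter's pencil, 174 mm long, 13 x 8 mm, on the bench along the chest's front (-x) side; origin at the centre of its underside. Leave alone.
- offcut_2: Loose pine offcut, 48 x 110 x 36 mm, on the bench in front of the chest (-x side); origin at the centre of its underside. Leave alone.

How it is judged:
By the outcome, as a careful person would: the job done as asked, in the order asked, and still so for the second after the job is handed in, with the robot touching nothing.
It also fails if it takes over 58 s, if anything falls off the work surface, if the arm or the gripper's body presses on something with over 40 N, if the wrist force passes 120 N, or if a joint passes its speed limit or range.

## Robot

A 7-joint arm with a two-finger parallel gripper is mounted at the origin on a cart in front of the work surface, level with it; the furniture and walls round the work are solid. World frame = base frame: x ahead of the robot, y to its left, z up, the work surface at z = 0. Lengths are in m, angles in rad, forces in N, time in s.
With the tool pointing down it reaches from about 0.425 to 0.875 m from the base axis. Payload 9.9 kg.
Tool frame: the origin (TCP) lies midway between the tips of the shut fingers; the grasp point (between the pads) lies 19 mm behind it; z points along the fingers, y is the line along which they close (so a half turn about z gives the same grasp; the last joint's range is limited). The gripper opens to 85 mm and grips with 20 to 120 N. Pads are 22 mm wide; open, the fingers measure 114 mm over their backs; the gripper's body (76 mm by 85 mm) begins 54 mm behind the grasp point. The pads swing forward as they close: fully open they stand 13 mm farther back than shut.
Start: joints at [1.205, 0.576, 0.025, 1.437, -0.015, 1.129, -0.057], TCP at [0.188, -0.648, 0.204] pointing down, gripper open.
Joint ranges: [-2.76, 2.76], [-0.34, 2.15], [-1.52, 1.57], [0.19, 2.46], [-1.09, 4.23], [0.17, 1.99], [-2.82, 2.82]. Speed limits (rad/s): [2.22, 2.22, 3.01, 3.01, 3.14, 3.14, 3.14].

## Interface

Orientations are given as a rotation vector (axis times angle).
In Python, from cell import get_obs, cams, manip gives the robot as it stands.
- The arm moves only by the tool move_arm, never from a script. Its argument "steps" is one flat list of numbers, 5 for each row, row after row: the shift along the tool's x, y, z in m, then the turn about the tool's z in rad, then the closure, from 0 (fully open) to 1 (shut). A call has exactly 10 rows; each row shifts and turns the commanded pose from where the row before left it, along the tool's axes as they then stand; what a row does not reach is not made up. A row lasts 1/12 s, in which the tool goes at most 41.7 mm and 7.16 degrees, less where a joint would pass 70% of its speed; a pose out of reach is approached as far as the arm can. A call is refused whole if a number of a shift passes 0.0417 or a number of a turn 0.125, either way. A call with a gripper value outside its range is refused whole. The fingers move at their own pace and stop on an object; "grip_force" is the grip in N (left out, the last holds). Time passes only in rows, so rows that do not move let the fingers close, or fill a call up. It gives the time, the measured TCP pose, the force, the opening and the grip force at its end, in the units of the state.
- get_obs(): the state, without advancing time (a new reading comes with each control period).
- cams.grab_frame(name): name is "scene" or "top"; returns a dict with "color" (480x640x3 uint8, red, green, blue), "camera_matrix" (3x3 intrinsics, pixels), "eye" and "orientation" of the camera in the world. Camera axes: x right, y down, z forward; pixel columns grow to the right and rows downward; lengths in m; the calibration is good to about 2 mm. A picture is of the moment at which its call begins. There is no depth.
- manip.sign_off(): hands the job in; it is judged then, once.
The state is a dict: "time_s": time; "joints": joint angles; "qvel": joint speeds; "effort": joint torques, N m; "tool_pos": TCP position; "ee_rot": TCP orientation; "contact_force": force on the tool from outside, world axes, zero at the start; "ft_torque": the same for the moment, N m; "finger_gap": finger opening in m; "gripper_force": force on a finger pad.
Only numpy, scipy, OpenCV 4.12 (cv2) and the standard library are available. Lean on these libraries where they do the work, as an engineer would, in place of code of your own. Each camera call takes 0.05 s, during which the arm holds its last target. There are 200 camera calls.

## Working session

There is one attempt and no reset: what is moved stays moved. The work goes in short steps, Python scripts to look and compute and a tool call to move; the robot and the scene stay as the last step left them, time stands still between calls to the robot, and variables do not carry over. Pictures are saved under pics/ and viewed, at most 10 in all, crops included, and the job is handed in when it is done.

Besides the shell and the picture viewer there is one more tool, called after ">>>" as name(argument=value, ...) on one line, values as JSON. move_arm: Moves the arm, as the interface text tells. Its arguments: {"type":"object","properties":{"steps":{"type":"array","items":{"type":"number"}},"grip_force":{"type":"number"}},"required":["steps"]}

```bash
mkdir -p pics; python3 - <<'E'
from cell import get_obs,cams
import cv2,pickle
o=get_obs();print(o)
for n in("scene","top"):
    f=cams.grab_frame(n);pickle.dump(f,open(n+".pkl","wb"));cv2.imwrite(f"pics/{n}0.png",f["color"][:,:,::-1]);print(f["camera_matrix"],f["eye"],f["orientation"])
E
```

```text
{'time_s': 0.0, 'joints': array([ 1.20521156,  0.57651277,  0.02485019,  1.43792283, -0.01499081,
        1.12899588, -0.05650408]), 'qvel': array([-0.00101198,  0.0002863 ,  0.00144963, -0.00036547, -0.00036333,
       -0.00218082,  0.00042449]), 'effort': array([-3.67198709e-04, -7.65773463e+01,  2.25022338e+00, -2.85969937e+01,
        1.51984702e-02,  1.25667508e-02,  1.15477687e-04]), 'tool_pos': array([ 0.1875534 , -0.64789499,  0.20295061]), 'ee_rot': array([-3.10885137e+00, -4.40980386e-01,  5.15853996e-04]), 'contact_force': array([-0.93583114,  0.10268742, -0.75207073]), 'ft_torque': array([ 0.0269865 , -0.02166115,  0.05302116]), 'gripper_force': 0.0, 'finger_gap': 0.08548786899747157}
[[597.35413537   0.         314.81678188]
 [  0.         597.35413537 243.24369333]
 [  0.           0.           1.        ]] [-0.01665167 -0.57318385  0.61123931] [-2.07444804  0.95171168 -0.47751079]
[[593.65862881   0.         323.34619743]
 [  0.         593.65862881 240.58993944]
 [  0.           0.           1.        ]] [ 0.32878197 -0.14549614  1.01034613] [-2.11679535  2.1402312  -0.20051419]
```

View pics/scene0.png

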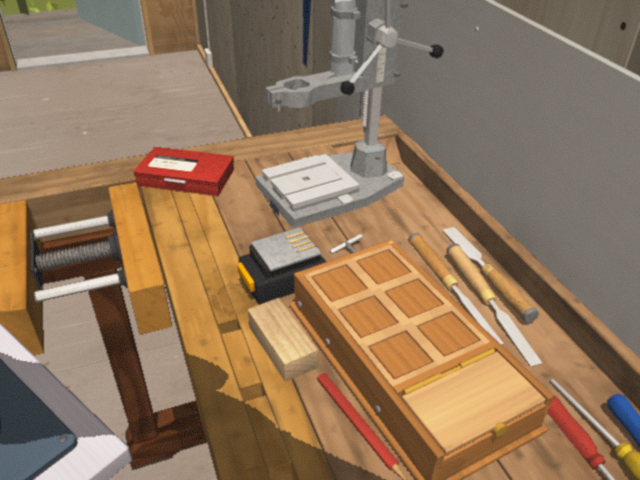

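View pics/top0.png

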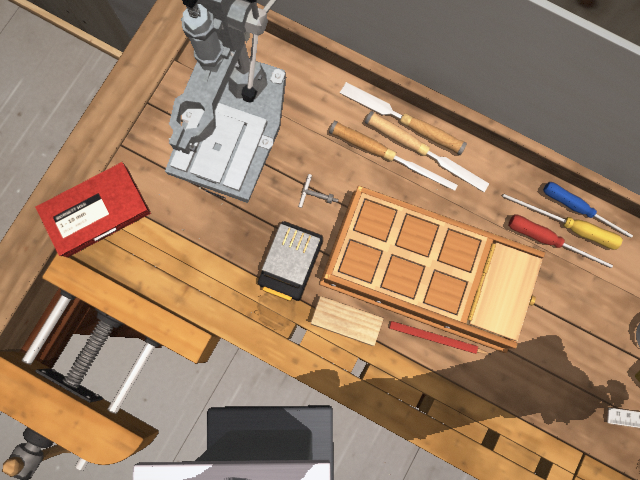

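```bash
cat >h.py <<'E'
import numpy as np,pickle
from scipy.spatial.transform import Rotation as R
from scipy.optimize import least_squares
def proj(f,P):
    c=(P-f["eye"])@R.from_rotvec(f["orientation"]).as_matrix();return c[:,:2]/c[:,2:]*np.array([f["camera_matrix"][0,0],f["camera_matrix"][1,1]])+f["camera_matrix"][:2,2]
L=np.array([[x,y,0] for x in(.036,-.036) for y in(.072,0,-.072)])
def pts(p,l=L): return R.from_rotvec([0,0,p[3]]).apply(l)+p[:3]
E
python3 - <<'E'
from h import *
import cv2
from cell import get_obs
F={n:pickle.load(open(n+".pkl","rb")) for n in("scene","top")}
U={"scene":[[386,265],[416,294],[449,332],[345,280],[369,313],[402,353]],"top":[[375,218],[416,231],[458,244],[358,262],[400,276],[443,292]]}
U={n:np.array(u,float) for n,u in U.items()}
# refine: centroid of darker region around click
for n in F:
    g=cv2.cvtColor(F[n]["color"][:,:,::-1].copy(),cv2.COLOR_BGR2HSV)
    for i,u in enumerate(U[n]):
        x,y=u.astype(int); ref=np.median(F[n]["color"][y-5:y+6,x-5:x+6].reshape(-1,3),0)
        m=(np.abs(F[n]["color"].astype(float)-ref).max(2)<32).astype(np.uint8)
        m=cv2.morphologyEx(m,cv2.MORPH_OPEN,np.ones((3,3)))
        k,lab,st,ce=cv2.connectedComponentsWithStats(m,connectivity=4)
        l=lab[y,x]; print(n,u,ce[l].round(1),st[l][4])
        if l and np.hypot(*(ce[l]-u))<8 : U[n][i]=ce[l]
r=least_squares(lambda p:np.concatenate([(proj(F[n],pts(p))-U[n]).ravel() for n in F]),[.5,-.35,.07,-.3],loss="soft_l1")
print(r.x,r.fun.reshape(-1,2).round(1).tolist());np.save("pose.npy",r.x)
print(pts(r.x).round(4), pts(r.x,np.array([[0,-.121,0],[0,-.203,0]])))
print(R.from_rotvec(get_obs()["ee_rot"]).as_matrix().round(3))
E
```

```text
scene [386. 265.] [382.7 266.6] 995
scene [416. 294.] [413.3 298.2] 1151
scene [449. 332.] [447.9 333.7] 1401
scene [345. 280.] [338.8 282.7] 1079
scene [369. 313.] [367.6 316.7] 1284
scene [402. 353.] [400.2 354.8] 1566
top [375. 218.] [374.9 219.9] 1015
top [416. 231.] [416.7 235. ] 1019
top [458. 244.] [459.  250.2] 1028
top [358. 262.] [360.1 260.9] 1051
top [400. 276.] [402.4 276.4] 1062
top [443. 292.] [445.1 292. ] 1076
[ 0.47722513 -0.29118039  0.06622982 -0.36436327] [[-0.1, 0.4], [-0.4, 0.0], [-0.5, -0.0], [-0.4, 0.4], [-0.5, -0.1], [-0.5, -0.2], [0.4, -0.3], [0.4, -0.3], [0.4, -0.4], [0.3, -0.3], [0.4, -0.3], [0.4, -0.4]]
[[ 0.5365 -0.2367  0.0662]
 [ 0.5109 -0.304   0.0662]
 [ 0.4852 -0.3713  0.0662]
 [ 0.4692 -0.2111  0.0662]
 [ 0.4436 -0.2784  0.0662]
 [ 0.4179 -0.3456  0.0662]] [[ 0.43410624 -0.40423684  0.06622982]
 [ 0.40488518 -0.48085361  0.06622982]]
[[ 0.961  0.278 -0.   ]
 [ 0.278 -0.961  0.001]
 [-0.    -0.002 -1.   ]]
```

>>> move_arm(steps=[0,0,0,0.1077,1,0,0,0,0.1077,1,0,0,0,0.1077,1,0,0,0,0.1077,1,0,0,0,0.1077,1,0,0,0,0.1077,1,0.011,-0.036,0,0,1,0.011,-0.036,0,0,1,0.011,-0.036,0,0,1,0.011,-0.036,0,0,1], grip_force=40)

```text
time_s: 0.93
tool_pos: [0.2808, -0.5278, 0.2033]
ee_rot: [-3.089, 0.57, 0.001]
contact_force: [0.6, 0.1, 0.3]
finger_gap: -0.0001
gripper_force: 0.0
```

>>> move_arm(steps=[0.0105,-0.036,0,0,1,0.0105,-0.036,0,0,1,0.0105,-0.036,0,0,1,0.0105,-0.036,0,0,1,0.0105,-0.036,0,0,1,0.0105,-0.036,0,0,1,0,0,0.02,0,1,0,0,0.02,0,1,0,0,0.02,0,1,0,0,0,0,1])

```text
time_s: 1.77
tool_pos: [0.4144, -0.3483, 0.1405]
ee_rot: [-3.087, 0.567, 0.008]
contact_force: [-0.3, 0.1, -0.2]
finger_gap: -0.0004
gripper_force: 0.0
```

```bash
cat >>h.py <<'E'
def where(i):
    from cell import get_obs
    o=get_obs();p=np.load("pose.npy");M=R.from_rotvec(o["ee_rot"]).as_matrix()
    d=M.T@(pts(p)[i]-o["tool_pos"]);cx=R.from_rotvec([0,0,p[3]]).as_matrix()[:,0]
    print("t",o["time_s"],"pos",o["tool_pos"].round(4),"to inlay",i,"tool xyz",d.round(4),"turn",np.arctan2(*(M.T@cx)[[1,0]]).round(4),"F",o["contact_force"].round(1),"gap",o["finger_gap"])
E
python3 - <<'E'
from h import *
from cell import cams
import cv2
where(5)
f=cams.grab_frame("scene");cv2.imwrite("pics/s1.png",f["color"][200:440,240:600,::-1].repeat(2,0).repeat(2,1))
E
```

```text
t 1.7667 pos [ 0.4144 -0.3483  0.1405] to inlay 5 tool xyz [ 0.0028 -0.0036  0.0742] turn 0.001 F [-0.3  0.1 -0.2] gap -0.000383927705084782
```

View pics/s1.png

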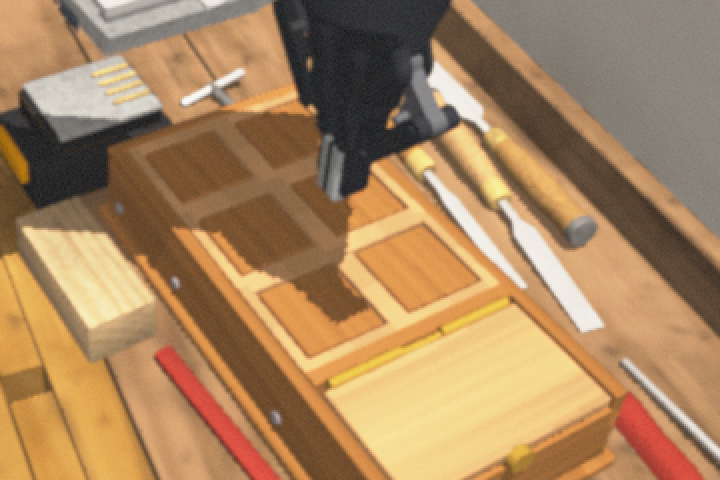

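The fingers are shut above the panel, with the tips at about (408,297) in the full image. Nothing has been touched and the flap is shut. Next I go down over inlay 5.

>>> move_arm(steps=[0.001,-0.001,0.015,0,1,0.001,-0.001,0.015,0,1,0.001,-0.001,0.015,0,1,0,-0.0005,0.01,0,1,0,0,0.005,0,1,0,0,0.004,0,1,0,0,0,0,1,0,0,0,0,1,0,0,0,0,1,0,0,0,0,1])

```text
time_s: 2.65
tool_pos: [0.4203, -0.3482, 0.0804]
ee_rot: [3.089, -0.569, 0.001]
contact_force: [0.3, 0.4, -0.4]
finger_gap: -0.0
gripper_force: 0.0
```

```bash
python3 -c "
from h import *
where(5)"
```

```text
t 2.65 pos [ 0.4203 -0.3482  0.0804] to inlay 5 tool xyz [-0.0032 -0.0016  0.0142] turn -0.0001 F [ 0.3  0.4 -0.4] gap -4.8360233686257334e-05
```

>>> move_arm(steps=[-0.0015,-0.001,0.004,0,1,-0.0015,-0.001,0.004,0,1,0,0,0.001,0,1,0,0,0.001,0,1,0,0,0.001,0,1,0,0,0.001,0,1,0,0,0.001,0,1,0,0,0.001,0,1,0,0,0,0,1,0,0,0,0,1])

```text
time_s: 3.48
tool_pos: [0.4179, -0.345, 0.0658]
ee_rot: [-3.09, 0.569, 0.0]
contact_force: [-0.5, 0.2, -0.3]
finger_gap: -0.0002
gripper_force: 0.0
```

>>> move_arm(steps=[0,0,0.001,0,1,0,0,0.001,0,1,0,0,0,0,1,0,0,0,0,1,0,0,0,0,1,0,0,0,0,1,0,0,0,0,1,0,0,0,0,1,0,0,0,0,1,0,0,0,0,1])

```text
time_s: 4.32
tool_pos: [0.418, -0.345, 0.0638]
ee_rot: [-3.09, 0.569, -0.0]
contact_force: [-0.2, 0.7, -0.0]
finger_gap: -0.0001
gripper_force: 0.0
```

```bash
python3 - <<'E'
from h import *
from cell import cams
import cv2
where(5)
f=cams.grab_frame("scene");cv2.imwrite("pics/s2.png",cv2.resize(f["color"][230:430,320:570,::-1],None,fx=3,fy=3,interpolation=cv2.INTER_CUBIC))
E
```

```text
t 4.3167 pos [ 0.418  -0.345   0.0638] to inlay 5 tool xyz [ 0.0002  0.0006 -0.0024] turn -0.0 F [-0.2  0.7 -0. ] gap -6.043934708915116e-05
```

View pics/s2.png

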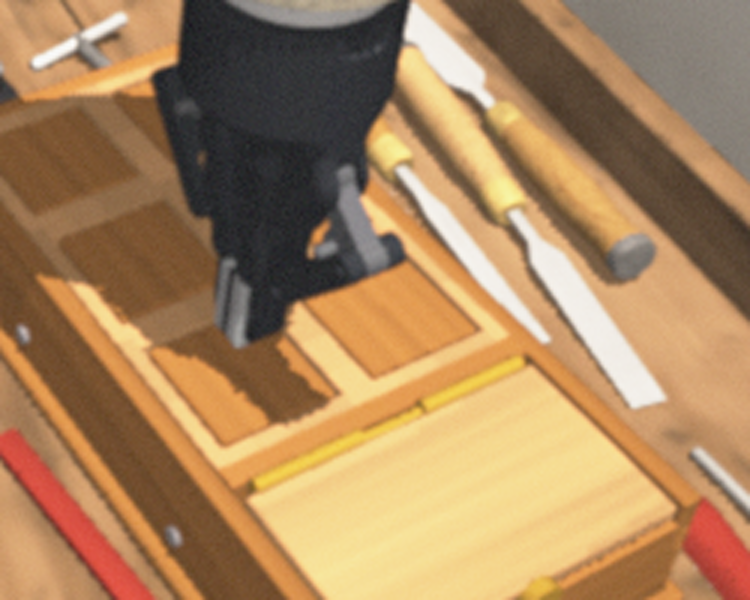

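The fingertip's lowest corner is at about (400,345) in the full image, a little above inlay 5's centre (400,355), and the flap is shut. I'll check against the projected TCP.

```bash
python3 - <<'E'
from h import *
from cell import cams,get_obs
import cv2
o=get_obs();M=R.from_rotvec(o["ee_rot"]).as_matrix()
P=np.array([o["tool_pos"]+M@np.array([0,0,-d]) for d in(0,.02,.04,.073)])
im=[]
for n,(x,y) in(("scene",(330,240)),("top",(360,200))):
    f=cams.grab_frame(n);q=proj(f,P);print(q.round(1))
    c=f["color"][:,:,::-1].copy()
    c=cv2.resize(c[y:y+200,x:x+130],None,fx=3,fy=3,interpolation=cv2.INTER_CUBIC)
    for u in q: cv2.circle(c,tuple(int(v) for v in (u-[x,y])*3),3,(0,255,0),-1)
    im.append(c)
cv2.imwrite("pics/s3.png",np.hstack(im))
E
```

```text
[[399.  355.7]
 [400.7 344.3]
 [402.5 332.5]
 [405.5 312.1]]
[[444.8 291.8]
 [447.4 290.5]
 [450.2 289.3]
 [455.  287. ]]
```

View pics/s3.png

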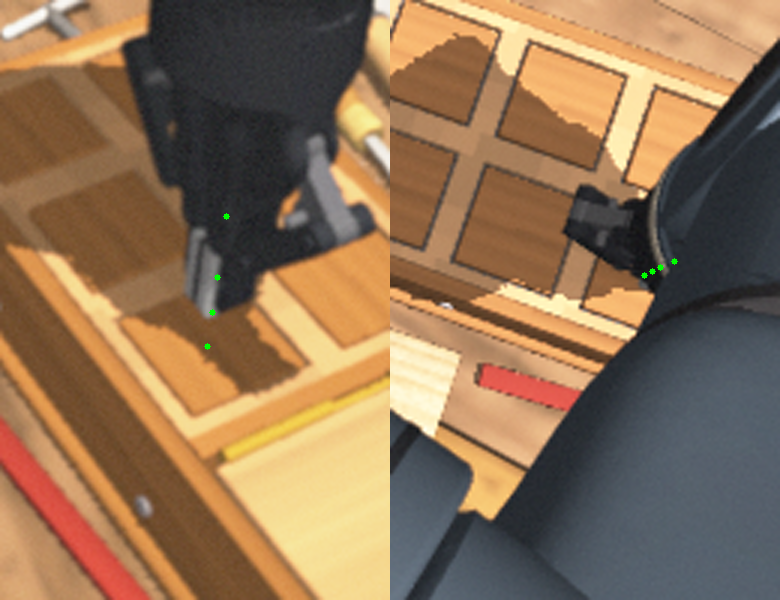

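>>> move_arm(steps=[0,0,0.001,0,1,0,0,0.001,0,1,0,0,0.001,0,1,0,0,0.001,0,1,0,0,0.001,0,1,0,0,0.001,0,1,0,0,0,0,1,0,0,0,0,1,0,0,0,0,1,0,0,0,0,1])

```text
time_s: 5.3
tool_pos: [0.418, -0.345, 0.0579]
ee_rot: [3.09, -0.569, 0.0]
contact_force: [-0.6, 0.1, 0.0]
finger_gap: -0.0002
gripper_force: 0.0
```

```bash
python3 - <<'E'
from h import *
from cell import cams,get_obs
import cv2
where(5)
im=[]
o=get_obs();M=R.from_rotvec(o["ee_rot"]).as_matrix()
for n,(x,y) in(("scene",(340,260)),("scene",(370,310))):
    f=cams.grab_frame(n)
    w=130 if not im else 65
    c=cv2.resize(f["color"][y:y+w,x:x+w//1,::-1],(390,390),interpolation=cv2.INTER_CUBIC)
    im.append(c)
cv2.imwrite("pics/s4.png",np.hstack(im))
E
```

```text
t 5.3 pos [ 0.418  -0.345   0.0579] to inlay 5 tool xyz [ 0.0002  0.0006 -0.0084] turn 0.0 F [-0.6  0.1  0. ] gap -0.00019902275506645406
```

View pics/s4.png

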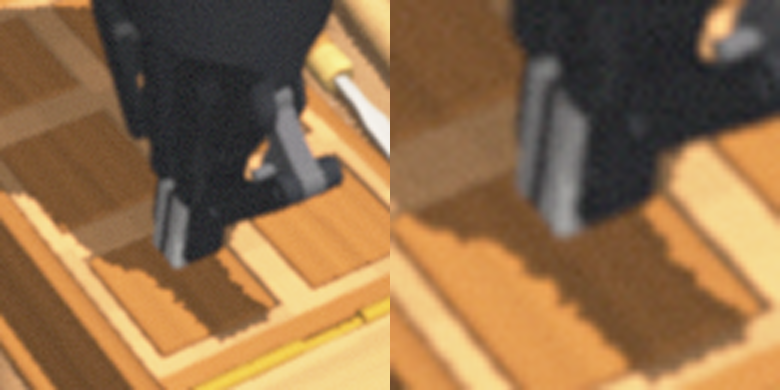

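The pads end at about (399,348), still above the inlay, and their shadow is about 20 px away. So there's no contact yet, and I keep going down gently.

>>> move_arm(steps=[0,0,0.001,0,1,0,0,0.001,0,1,0,0,0.001,0,1,0,0,0.001,0,1,0,0,0.001,0,1,0,0,0,0,1,0,0,0,0,1,0,0,0,0,1,0,0,0,0,1,0,0,0,0,1])

```text
time_s: 6.23
tool_pos: [0.418, -0.345, 0.0528]
ee_rot: [-3.09, 0.569, -0.0]
contact_force: [0.3, -0.3, 0.2]
finger_gap: -0.0002
gripper_force: 0.0
```

>>> move_arm(steps=[0,0,0.001,0,1,0,0,0.001,0,1,0,0,0.001,0,1,0,0,0.001,0,1,0,0,0,0,1,0,0,0,0,1,0,0,0,0,1,0,0,0,0,1,0,0,0,0,1,0,0,0,0,1])

```text
time_s: 7.07
tool_pos: [0.418, -0.345, 0.0488]
ee_rot: [-3.09, 0.569, -0.0]
contact_force: [-0.3, -0.7, 0.2]
finger_gap: 0.0001
gripper_force: 0.0
```

>>> move_arm(steps=[0,0,0.001,0,1,0,0,0.001,0,1,0,0,0.001,0,1,0,0,0.001,0,1,0,0,0,0,1,0,0,0,0,1,0,0,0,0,1,0,0,0,0,1,0,0,0,0,1,0,0,0,0,1])

```text
time_s: 7.9
tool_pos: [0.4179, -0.345, 0.0448]
ee_rot: [3.09, -0.569, 0.0]
contact_force: [0.1, 0.8, -0.7]
finger_gap: 0.0001
gripper_force: 0.0
```

```bash
python3 - <<'E'
from h import *
from cell import cams
import cv2
im=[]
for n,(x,y) in(("scene",(350,270)),("top",(380,210))):
    f=cams.grab_frame(n);pickle.dump(f,open(n+"1.pkl","wb"))
    im.append(cv2.resize(f["color"][y:y+130,x:x+100,::-1],(400,520),interpolation=cv2.INTER_CUBIC))
cv2.imwrite("pics/s5.png",np.hstack(im))
E
```

```text
(no output)
```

View pics/s5.png

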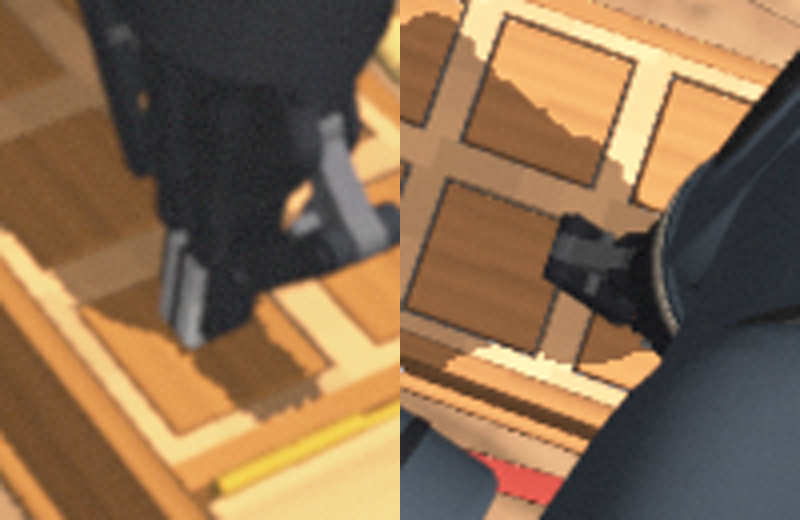

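The pad tip is at about (399,356), still short of the surface as judged by its shadow, and the flap is shut. I continue by feel.

>>> move_arm(steps=[0,0,0.001,0,1,0,0,0.001,0,1,0,0,0.001,0,1,0,0,0.001,0,1,0,0,0,0,1,0,0,0,0,1,0,0,0,0,1,0,0,0,0,1,0,0,0,0,1,0,0,0,0,1])

```text
time_s: 8.83
tool_pos: [0.4179, -0.345, 0.0408]
ee_rot: [-3.09, 0.569, 0.0]
contact_force: [-0.5, -0.5, -0.9]
finger_gap: 0.0002
gripper_force: 0.0
```

>>> move_arm(steps=[0,0,0.001,0,1,0,0,0.001,0,1,0,0,0.001,0,1,0,0,0,0,1,0,0,0,0,1,0,0,0,0,1,0,0,0,0,1,0,0,0,0,1,0,0,0,0,1,0,0,0,0,1])

```text
time_s: 9.67
tool_pos: [0.4181, -0.3451, 0.0405]
ee_rot: [3.089, -0.57, 0.003]
contact_force: [-7.7, 6.9, 38.0]
finger_gap: -0.0003
gripper_force: 18.8
```

```bash
python3 - <<'E'
from h import *
from cell import cams
import cv2
f=cams.grab_frame("scene");p=np.load("pose.npy");where(5)
x,y=360,300
c=cv2.resize(f["color"][y:y+90,x:x+120,::-1],(800,600),interpolation=cv2.INTER_CUBIC);s=800/120
for a in(-.02,-.01,0,.01,.02,.03):
  for b in(-.02,-.01,0,.01,.02):
    u=(proj(f,pts(p,np.array([[-.036+a,-.072+b,0]])))[0]-[x,y])*s
    cv2.circle(c,(int(u[0]),int(u[1])),5 if a==b==0 else 2,(0,255,0) if a<.025 else (255,0,0),-1)
cv2.imwrite("pics/s6.png",c)
E
```

```text
t 9.7167 pos [ 0.4181 -0.3451  0.0405] to inlay 5 tool xyz [ 0.0001  0.0006 -0.0258] turn -0.0004 F [-7.   6.7 37.3] gap -0.00034432836832904855
```

View pics/s6.png

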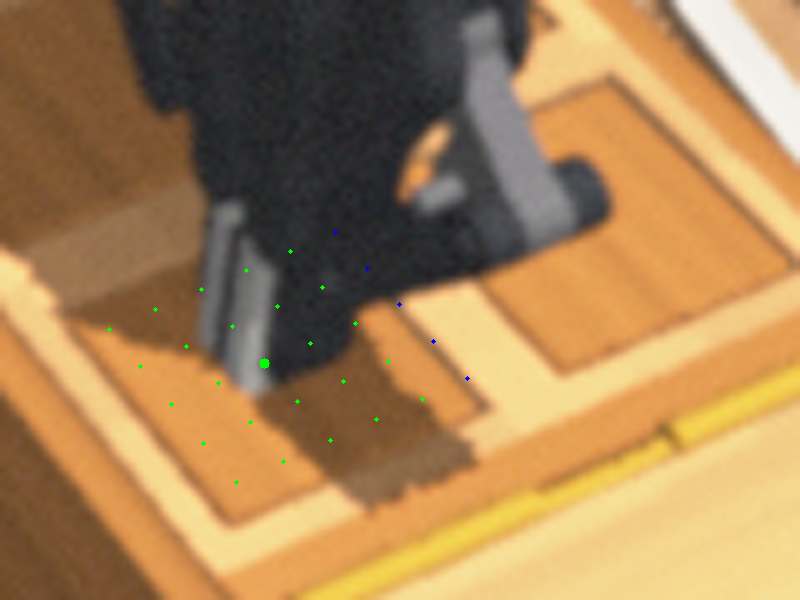

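The fingers are in contact at reported z = 0.0405 with 38 N. The pad corner at about (399,358) lies inside inlay 5, a few mm towards +x of centre, so inlay 5 is rigid. I go on to the next one (+y), shifting 6 mm towards -x.

>>> move_arm(steps=[0,0,-0.012,0,1,-0.002,-0.024,0,0,1,-0.002,-0.024,0,0,1,-0.002,-0.024,0,0,1,0,0,0,0,1,0,0,0,0,1,0,0,0.008,0,1,0,0,0.001,0,1,0,0,0.001,0,1,0,0,0,0,1])

```text
time_s: 10.55
tool_pos: [0.4381, -0.2766, 0.0406]
ee_rot: [3.089, -0.572, 0.002]
contact_force: [-1.6, 4.0, 18.8]
finger_gap: 0.0
gripper_force: 9.8
```

>>> move_arm(steps=[0,0,0.0005,0,1,0,0,0.0005,0,1,0,0,0,0,1,0,0,0,0,1,0,0,0,0,1,0,0,0,0,1,0,0,0,0,1,0,0,0,0,1,0,0,0,0,1,0,0,0,0,1])

```text
time_s: 11.38
tool_pos: [0.4381, -0.2766, 0.0405]
ee_rot: [3.089, -0.572, 0.003]
contact_force: [-5.2, 6.3, 33.2]
finger_gap: 0.0001
gripper_force: 16.7
```

```bash
python3 -c "
from h import *
where(4)"
```

```text
t 11.3833 pos [ 0.4381 -0.2766  0.0405] to inlay 4 tool xyz [ 0.0058 -0.0003 -0.0257] turn -0.0018 F [-5.2  6.3 33.2] gap 0.0001384669598423068
```

Inlay 4 is rigid. Next is inlay 3.

>>> move_arm(steps=[0,0,-0.012,0,1,0,-0.024,0,0,1,0,-0.024,0,0,1,0,-0.024,0,0,1,0,0,0,0,1,0,0,0,0,1,0,0,0.008,0,1,0,0,0.001,0,1,0,0,0.001,0,1,0,0,0,0,1])

```text
time_s: 12.22
tool_pos: [0.4628, -0.2097, 0.0406]
ee_rot: [3.089, -0.573, -0.001]
contact_force: [-2.2, 0.4, 4.7]
finger_gap: -0.0004
gripper_force: 2.7
```

```bash
python3 -c "
from h import *
where(3)"
```

```text
t 12.2167 pos [ 0.4628 -0.2097  0.0406] to inlay 3 tool xyz [ 0.0065 -0.001  -0.0256] turn -0.0023 F [-2.2  0.4  4.7] gap -0.00038065611544926055
```

>>> move_arm(steps=[0,0,0.0005,0,1,0,0,0.0005,0,1,0,0,0,0,1,0,0,0,0,1,0,0,0,0,1,0,0,0,0,1,0,0,0,0,1,0,0,0,0,1,0,0,0,0,1,0,0,0,0,1])

```text
time_s: 13.05
tool_pos: [0.4627, -0.2097, 0.0405]
ee_rot: [3.089, -0.573, -0.0]
contact_force: [-4.5, 1.1, 19.3]
finger_gap: -0.0005
gripper_force: 9.8
```

Inlay 3 is rigid too. Next is inlay 0, across in +x.

>>> move_arm(steps=[0,0,-0.012,0,1,0.024,0,0,0,1,0.024,0,0,0,1,0.024,0,0,0,1,0,0,0,0,1,0,0,0,0,1,0,0,0.009,0,1,0,0,0.001,0,1,0,0,0.001,0,1,0,0,0.0005,0,1])

```text
time_s: 13.88
tool_pos: [0.5295, -0.2341, 0.04]
ee_rot: [3.089, -0.57, -0.003]
contact_force: [-3.1, -0.7, 3.6]
finger_gap: 0.0003
gripper_force: 1.7
```

>>> move_arm(steps=[0,0,0.0005,0,1,0,0,0,0,1,0,0,0,0,1,0,0,0,0,1,0,0,0,0,1,0,0,0,0,1,0,0,0,0,1,0,0,0,0,1,0,0,0,0,1,0,0,0,0,1])

```text
time_s: 14.72
tool_pos: [0.5309, -0.234, 0.0398]
ee_rot: [-3.09, 0.569, 0.0]
contact_force: [-1.0, 0.3, -0.1]
finger_gap: 0.0001
gripper_force: 0.0
```

```bash
python3 -c "
from h import *
where(0)"
```

```text
t 14.7167 pos [ 0.5309 -0.234   0.0398] to inlay 0 tool xyz [ 0.0062  0.0006 -0.0264] turn -0.0001 F [-1.   0.3 -0.1] gap 0.000136889818792416
```

>>> move_arm(steps=[0,0,0.001,0,1,0,0,0.001,0,1,0,0,0,0,1,0,0,0,0,1,0,0,0,0,1,0,0,0,0,1,0,0,0,0,1,0,0,0,0,1,0,0,0,0,1,0,0,0,0,1])

```text
time_s: 15.55
tool_pos: [0.531, -0.234, 0.0378]
ee_rot: [-3.09, 0.569, -0.0]
contact_force: [0.8, 0.8, 0.5]
finger_gap: 0.0002
gripper_force: 0.3
```

Inlay 0 gives, so it's the catch. I push it fully home.

>>> move_arm(steps=[0,0,0.001,0,1,0,0,0.001,0,1,0,0,0.001,0,1,0,0,0.001,0,1,0,0,0.001,0,1,0,0,0.001,0,1,0,0,0.001,0,1,0,0,0,0,1,0,0,0,0,1,0,0,0,0,1])

```text
time_s: 16.38
tool_pos: [0.5311, -0.234, 0.0324]
ee_rot: [-3.089, 0.57, -0.002]
contact_force: [-5.8, 3.1, 24.5]
finger_gap: -0.0
gripper_force: 12.0
```

The catch is against its hard stop at 8 mm and 24 N. I press a touch more, then lift straight up and clear.

>>> move_arm(steps=[0,0,0.0005,0,1,0,0,0,0,1,0,0,0,0,1,0,0,-0.004,0,1,0,0,-0.01,0,1,0,0,-0.02,0,1,0,0,-0.03,0,1,0,0,-0.03,0,1,0,0,-0.03,0,1,0,0,-0.02,0,1])

```text
time_s: 17.22
tool_pos: [0.5315, -0.2344, 0.1773]
ee_rot: [3.089, -0.57, 0.004]
contact_force: [0.2, -0.8, 0.2]
finger_gap: -0.0001
gripper_force: 0.0
```

>>> move_arm(steps=[0,0,-0.02,0,1,0,0,0,0,1,0,0,0,0,1,0,0,0,0,1,0,0,0,0,1,0,0,0,0,1,0,0,0,0,1,0,0,0,0,1,0,0,0,0,1,0,0,0,0,1])

```text
time_s: 18.05
tool_pos: [0.5309, -0.234, 0.1941]
ee_rot: [-3.09, 0.569, 0.0]
contact_force: [0.3, -0.4, -0.3]
finger_gap: 0.0
gripper_force: 0.0
```

```bash
python3 - <<'E'
from h import *
from cell import cams
import cv2
where(0)
f=cams.grab_frame("scene");cv2.imwrite("pics/s7.png",f["color"][:,:,::-1])
E
```

```text
t 18.05 pos [ 0.5309 -0.234   0.1941] to inlay 0 tool xyz [0.0063 0.0005 0.1279] turn -0.0001 F [ 0.3 -0.4 -0.3] gap 4.772939083083805e-05
```

View pics/s7.png

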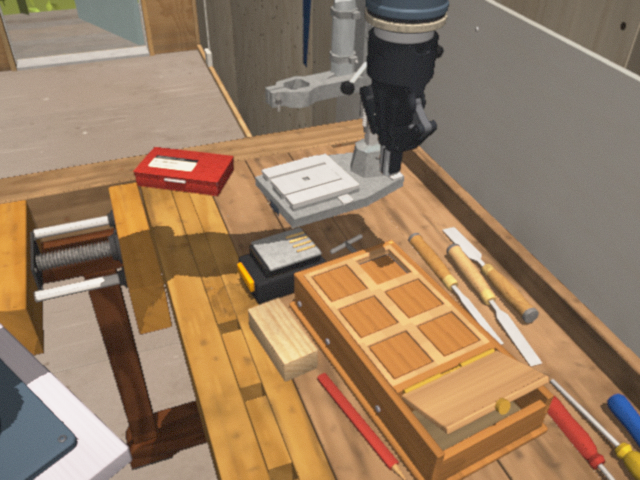

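The flap is up (around (478,388)), the catch inlay at (385,265) is sunk, the loose things are where they were, and the hand is well above the chest. I hand the job in.

```bash
python3 -c "
from cell import manip
print(manip.sign_off())"
```

```text
the job is handed in; nothing more can be done
None
```

The catch was the inlay at chest x = +36, y = +72 mm: I pushed it the full 8 mm to its stop, the flap popped up and stayed up, and I signed off at about 18 s with the hand clear and the loose things undisturbed.

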